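Find the rattling spares case and hold it out over the pad

TASK

One of the three sealed grey cases in the wooden rack has a ball loose inside it. Lift the cases off the rack and shake them a few times to and fro lengthwise to find the one that rattles, putting any sound case back upright and released in its own place in the rack; then hold the rattling case out over the middle of the dark pad, level and still, some 10 to 25 cm clear above it. Finish while still holding it in the gripper, and leave the tape measure, the spanner and the rubber block where they lie.

Things in the scene. Friction and masses are not known exactly. Their poses are not given: they have to be found in the camera images.
- case_a_centre (a point): centre (30 mm above the underside) of the left-hand (+y) of three outwardly identical sealed grey plastic cases, each 120 mm long (own x), 50 mm wide (own y: grasp across this), 60 mm tall, own z up, 0.31 to 0.41 kg with contents, which weigh the same in all; weight does not tell them apart. The latch is on the end towards the robot; lids stay shut
- case_b_centre (a point): centre of the middle case, as the left-hand one. In one case, any of the three, a 0.16 kg metal ball rolls freely 30 mm either way from the middle along the length (hardly across it); in the other two 0.16 kg sits tight in the middle
- case_c_centre (a point): centre of the right-hand (-y) case, as the left-hand one. Quick strokes of some 12 cm along the length, or rocking by some 20 degrees, sends the loose ball knocking to one end: the balance about the case's own y then shifts by about 0.045 N m either side of the middle; a sound case shows no such shift
- rack: fixed plywood board 146 mm (own x) by 290 mm (own y), 5 mm thick, lying on the worktop; origin at the centre of its underside. The cases stand on its top, 5 mm above the worktop, at own y = +95, 0 and -95 mm, long sides along its own x. 8 mm wide wooden strips, tops 11 mm above the worktop, run along both ends (5 mm beyond a case's ends) and between the cases
- pad_top (a point): centre of the top of the closed dark notebook pad, 118 x 165 x 10 mm, fixed on the worktop beyond the rack; top 10 mm above the worktop
- tape_measure_centre (a point): centre of the tape measure, 43 x 79 x 66 mm, a bystander
- spanner_centre (a point): centre of a combination spanner lying flat, 210 x 36 x 7 mm, a bystander
- rubber_block_centre (a point): centre of the red rubber block, 30 x 50 x 20 mm, a bystander
Mind the look-alikes: they are no part of the job. What is shaped like the part that bears case_c_centre but green or red is not meant.

How it is judged:
By the outcome, as a careful person would: the job done as asked, in the order asked, and still so for the second after the job is handed in, while the arm keeps its last pose, push and grip.
It also fails if it takes over 72 s, if anything falls off the work surface, if the arm or the gripper's body presses on something with over 40 N, if the wrist force passes 120 N, or if a joint passes its speed limit or range.

ROBOT

A 6-joint arm with a two-finger parallel gripper is mounted at the origin on a cart in front of the work surface, level with it; the furniture and walls round the work are solid. World frame = base frame: x ahead of the robot, y to its left, z up, the work surface at z = 0. Lengths are in m, angles in rad, forces in N, time in s.
With the tool pointing down it reaches from about 0.375 to 0.9 m from the base axis. Payload 3.1 kg.
Tool frame: the origin (TCP) lies at the very end of the fingers, on their centre line; the grasp point (between the pads) lies 19 mm behind it; x points along the fingers, y is the direction in which the jaws open and shut, and the axes are right-handed (so a half turn about x gives the same grasp; the last joint's range is limited). The gripper opens to 87 mm and grips with 3 to 60 N. Pads are 19 mm wide; open, the fingers measure 117 mm over their backs; the gripper's body (75 mm by 190 mm) begins 51 mm behind the grasp point.
Start: joints at [1.052, 0.527, 1.433, -0, 1.181, -0.178], TCP at [0.208, 0.589, 0.223] pointing down, gripper open.
Joint ranges: [-3.08, 3.08], [-0.75, 2.2], [0.22, 2.44], [-1.43, 4.57], [0, 2.65], [-2.85, 2.85]. Speed limits (rad/s): [2.79, 2.79, 3.14, 3.14, 3.14, 3.14].

INTERFACE

Orientations are given as a unit quaternion [x, y, z, w].
In Python, from bench import robot gives the robot as it stands. The module is installed in compiled form; this text tells all that it offers.
- The arm moves only by the tool move_arm, never from a script. Its argument "series" is a list of rows, each an object of numbers: "x", "y", "z": the shift along the tool's x, y, z as a fraction of full scale; "rx", "ry", "rz": the turn, a rotation vector about the tool's x, y, z as a fraction of full scale. A call has 1 to 20 rows; each row shifts and turns the commanded pose from where the row before left it, along the tool's axes as they then stand; what a row does not reach is not made up. Full scale, the value 1, is 0.04 m for a shift and pi/4 rad for a turn. A row lasts 1/10 s, in which the tool goes at most 50 mm and 8.59 degrees, less where a joint would pass 70% of its speed; a pose out of reach is approached as far as the arm can. A call with a number of a shift or a turn outside -1 to 1 is refused whole. A call with a gripper value outside its range is refused whole. "claw" is the gripper command: -1 is fully open, 1 is shut, values between are in proportion, set as the call begins (left out, the last holds). The fingers move at their own pace and stop on an object; "squeeze" is the grip in N (left out, the last holds). Time passes only in rows, so rows that do not move let the fingers close. It gives the time, the measured TCP pose, the force and the opening at its end, in the units of the state.
- robot.get_obs(): the state, without advancing time (a new reading comes with each control period).
- robot.capture(name): name is "scene" or "top"; returns a dict with "img" (420x560x3 uint8, red, green, blue), "vertical_fov" (degrees; the focal length in pixels is half the picture's height over the tangent of half this angle, whatever the lens; pixels are square), "cx", "cy" (the principal point, pixels), "k1" (the pictures are not rectified: a ray, as slopes to the right and down, at radius r is drawn at 1 + k1 r^2 times it, then the intrinsics apply), "xyz" and "attitude" of the camera in the world. Camera axes: x right, y up, looking along -z (the intrinsics and any distortion apply to the point x, -y, -z); pixel columns grow to the right and rows downward; lengths in m; the calibration is good to about 2 mm. A picture is of the moment at which its call begins. There is no depth.
- robot.job_done(): hands the job in, once; it reports no verdict.
The state is a dict: "clock": time; "qpos": joint angles; "joint_velocities": joint speeds; "joint_efforts": joint torques, N m; "position": TCP position; "tcp_rot": TCP orientation; "contact_force": force on the tool from outside, world axes, zero at the start; "moment": the same for the moment, N m; "gripper_width": finger opening in m.
Only numpy, scipy, OpenCV 4.12 (cv2) and the standard library are available. Lean on these libraries where they do the work, as an engineer would, in place of code of your own. Each camera call takes 0.05 s, during which the arm holds its last target.

## Working session

There is one attempt and no reset: what is moved stays moved. The work goes in short steps, Python scripts to look and compute and a tool call to move; the robot and the scene stay as the last step left them, time stands still between calls to the robot, and variables do not carry over. Pictures are saved under pics/ and viewed, and the job is handed in when it is done.

Besides the shell and the picture viewer there is one more tool, called after ">>>" in YAML: its name, and indented under it one key for each argument. move_arm: Moves the arm, as the interface text tells. Shift numbers are shares of 0.04 m and turn numbers shares of pi/4 rad, none past 1 either way. Its arguments: {"type":"object","properties":{"series":{"type":"array"},"claw":{"type":"number"},"squeeze":{"type":"number"}},"required":["series"]}

```bash
mkdir -p pics
python3 - <<'E'
from bench import robot
import cv2
print(robot.get_obs())
for n in("scene","top"):
    c=robot.capture(n); cv2.imwrite(f"pics/{n}0.png",c["img"][:,:,::-1]); print({k:v for k,v in c.items() if k!="img"})
E
```

```text
{'clock': 0.0, 'qpos': array([ 1.05247486e+00,  5.28444409e-01,  1.43392125e+00,  2.96438506e-05,
        1.18139750e+00, -1.78502905e-01]), 'joint_velocities': array([-0.0019823 , -0.00085822, -0.00057909,  0.00048447, -0.00024475,
        0.00212767]), 'joint_efforts': array([ 3.16994083e-04, -4.40037239e+01, -1.76591402e+01,  6.34055422e-02,
        5.82486601e-02, -1.65975707e-04]), 'position': array([0.20791488, 0.58861656, 0.22157899]), 'tcp_rot': array([ 0.11885265,  0.69719454, -0.1202886 ,  0.69665234]), 'contact_force': array([-0.31902043,  0.67827697, -0.44949845]), 'moment': array([ 0.01839279, -0.00360921,  0.01950792]), 'gripper_width': 0.08730830504842395}
{'vertical_fov': 43.49670087424319, 'cx': 279.6086805146055, 'cy': 216.1922474410702, 'k1': 0.007043002446770542, 'xyz': array([-0.73955409,  0.8511926 ,  0.99000901]), 'attitude': array([-0.24366406,  0.40538666,  0.7649729 , -0.43715666])}
{'vertical_fov': 44.875787428460185, 'cx': 277.56611398237703, 'cy': 199.68666443547653, 'k1': 0.05080877797423379, 'xyz': array([0.27836325, 0.17037398, 1.33652478]), 'attitude': array([-0.05726136,  0.05638842,  0.71106341, -0.69852009])}
```

View pics/scene0.png

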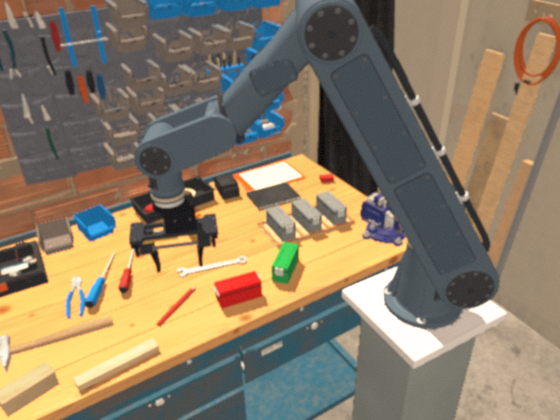

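View pics/top0.png

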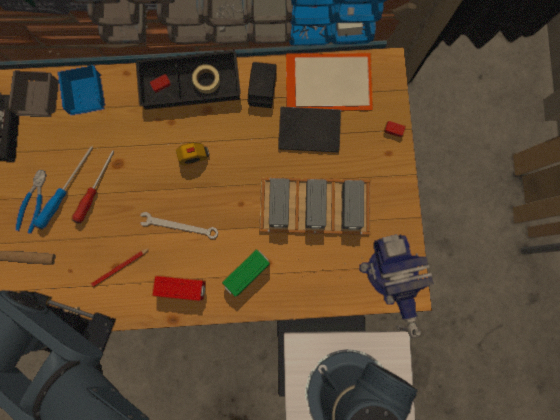

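Run:
```python
import cv2
i=cv2.imread("pics/top0.png")[20:260,150:430]
cv2.imwrite("pics/top0c.png",cv2.resize(i,None,fx=2.5,fy=2.5,interpolation=cv2.INTER_CUBIC))
```

```text
(no output)
```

View pics/top0c.png

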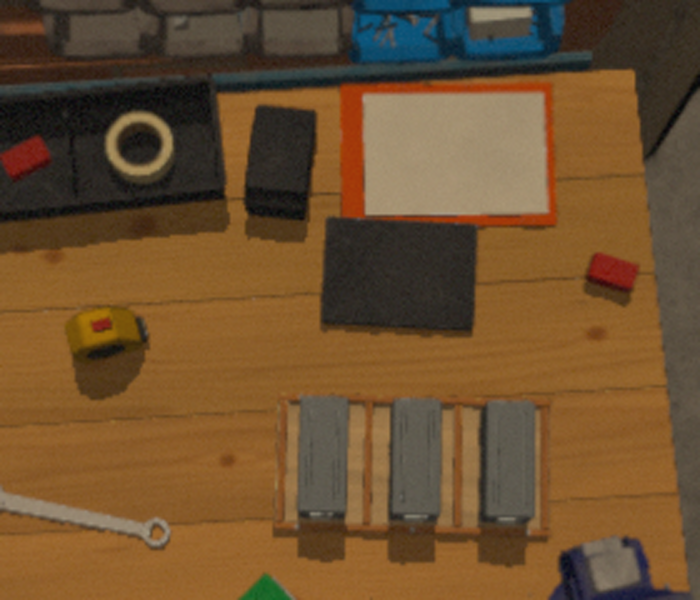

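The top view has +x up and +y left. In the crop, the rack corners are at about (278,398), (550,402), (548,535) and (275,533). The pad corners are (328,218), (477,226), (472,332) and (322,327). The three cases sit in the rack.

```bash
cat > h.py <<'E'
import numpy as np
from scipy.spatial.transform import Rotation as R
from scipy.optimize import brentq
CT=dict(f=210/np.tan(np.radians(44.875787428460185/2)),cx=277.566,cy=199.687,k1=.0508088,p=np.array([0.27836325,0.17037398,1.33652478]),q=R.from_quat([-0.05726136,0.05638842,0.71106341,-0.69852009]))
CS=dict(f=210/np.tan(np.radians(43.49670087424319/2)),cx=279.609,cy=216.192,k1=.007043,p=np.array([-0.73955409,0.8511926,0.99000901]),q=R.from_quat([-0.24366406,0.40538666,0.7649729,-0.43715666]))
def ray(C,u,v):
    s=np.array([(u-C['cx'])/C['f'],(v-C['cy'])/C['f']]); rd=np.hypot(*s)
    r=brentq(lambda r:r*(1+C['k1']*r*r)-rd,0,2); s=s*(r/rd)
    return C['q'].apply([s[0],-s[1],-1])
def at(C,u,v,z):
    d=ray(C,u,v); return C['p']+d*(z-C['p'][2])/d[2]
def proj(C,P):
    c=C['q'].inv().apply(np.array(P)-C['p']); s=np.array([c[0],-c[1]])/-c[2]; s=s*(1+C['k1']*(s@s)); return s*C['f']+[C['cx'],C['cy']]
E
python3 - <<'E'
from h import *
def cr(L,z):
    P=np.array([at(CT,150+(u+.5)/2.5-.5,20+(v+.5)/2.5-.5,z) for u,v in L]); print(P[:,:2].round(4).tolist(), 'c',P.mean(0).round(4),'sides',[round(float(np.linalg.norm(P[i]-P[i-1])),4) for i in range(len(P))])
cr([(278,398),(550,402),(548,535),(275,533)],.011)
cr([(328,218),(477,226),(472,332),(322,327)],.01)
for L in ([(302,396),(349,397),(345,519),(298,517)],[(394,398),(441,399),(438,521),(391,518)],[(486,400),(534,402),(533,522),(483,520)]): cr(L,.065)
E
```

```text
[[0.5503, 0.2134], [0.5406, -0.075], [0.3994, -0.0663], [0.4065, 0.2183]] c [0.4742 0.0726 0.011 ] sides [0.1439, 0.2886, 0.1415, 0.2847]
[[0.749, 0.1566], [0.7368, -0.0049], [0.6188, 0.0046], [0.6273, 0.1653]] c [0.683  0.0804 0.01  ] sides [0.122, 0.1619, 0.1184, 0.1608]
[[0.5408, 0.1872], [0.5389, 0.1392], [0.4141, 0.1459], [0.4169, 0.1931]] c [0.4777 0.1664 0.065 ] sides [0.124, 0.048, 0.125, 0.0472]
[[0.537, 0.0934], [0.5351, 0.0456], [0.4104, 0.0527], [0.4143, 0.0997]] c [0.4742 0.0728 0.065 ] sides [0.1229, 0.0479, 0.1249, 0.0472]
[[0.5332, -0.0002], [0.5302, -0.0488], [0.4078, -0.0423], [0.4106, 0.0076]] c [ 0.4705 -0.0209  0.065 ] sides [0.1228, 0.0487, 0.1226, 0.05]
```

Run:
```python
import cv2
i=cv2.imread("pics/top0.png")[170:245,250:380]
cv2.imwrite("pics/top0d.png",cv2.resize(i,None,fx=6,fy=6,interpolation=cv2.INTER_CUBIC))
```

```text
(no output)
```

View pics/top0d.png

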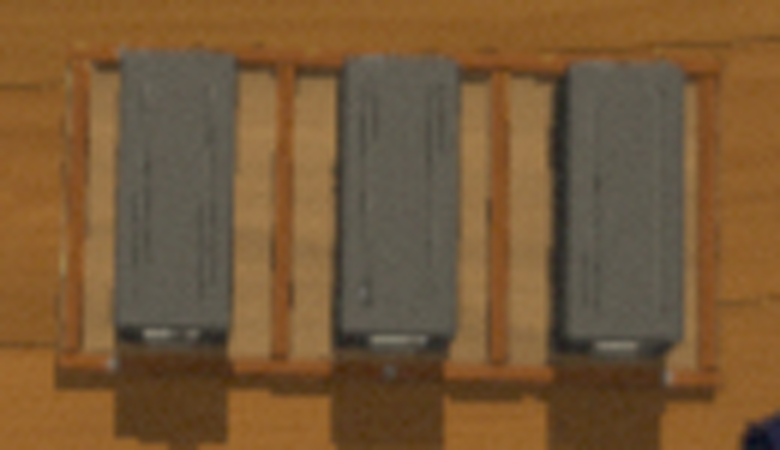

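The rack centre is about (0.474, 0.073) with yaw about -0.04. The case tops agree with the stated sizes: about 48 mm wide and 123 mm long, 94 mm apart. The pad centre is about (0.683, 0.080). Next I work out the first move.

```bash
cat > plan.py <<'E'
import sys
from h import *
from bench import robot
def rel(p,yaw=-0.04,quiet=False):
    o=robot.get_obs(); r=R.from_quat(o['tcp_rot'])
    best=None
    for s in(1,-1):
        ex=np.array([0,0,-1.]); ey=s*np.array([-np.sin(yaw),np.cos(yaw),0]); ez=np.cross(ex,ey)
        t=R.from_matrix(np.c_[ex,ey,ez]); v=(r.inv()*t).as_rotvec()
        if best is None or np.linalg.norm(v)<np.linalg.norm(best[1]): best=(t,v)
    t,v=best; d=np.array(p)-o['position']
    print('t',round(o['clock'],2),'pos',o['position'].round(4),'w',round(o['gripper_width'],4),'F',o['contact_force'].round(2),'M',o['moment'].round(3))
    print('turn frac',(v/(np.pi/4)).round(3),'axes y',r.apply([0,1,0]).round(3),'z',r.apply([0,0,1]).round(3),'q6',o['qpos'][5].round(2))
    print('shift rows(0.04) in aligned axes',(t.inv().apply(d)/.04).round(3),'current axes',(r.inv().apply(d)/.04).round(3))
if __name__=="__main__": rel([float(a) for a in sys.argv[1:4]],*(float(a) for a in sys.argv[4:]))
E
python3 plan.py 0.4777 0.1664 0.19
```

```text
t 0.1 pos [0.2079 0.5887 0.2216] w 0.0869 F [ 0.23 -0.23 -0.62] M [-0.04  -0.003  0.   ]
turn frac [-0.382 -0.001  0.002] axes y [ 0.333  0.943 -0.002] z [ 0.943 -0.333 -0.   ] q6 -0.18
shift rows(0.04) in aligned axes [  0.791 -10.279   7.161] current axes [ 0.803 -7.704  9.877]
```

>>> move_arm:
  claw: -1
  series:
    - {"rx": -0.127}
    - {"rx": -0.127}
    - {"rx": -0.127}
    - {"y": -0.6, "z": 0.42}
    - {"y": -0.6, "z": 0.42}
    - {"y": -0.6, "z": 0.42}
    - {"y": -0.6, "z": 0.42}
    - {"y": -0.6, "z": 0.42}
    - {"y": -0.6, "z": 0.42}
    - {"y": -0.6, "z": 0.42}
    - {"y": -0.6, "z": 0.42}
    - {"y": -0.6, "z": 0.42}
    - {"y": -0.6, "z": 0.42}
    - {"y": -0.6, "z": 0.42}
    - {"y": -0.6, "z": 0.42}
    - {"y": -0.6, "z": 0.42}
    - {"y": -0.6, "z": 0.42}
    - {"y": -0.6, "z": 0.42}
    - {"y": -0.6, "z": 0.42}
    - {}

```text
$.series[0]: bad value
```

```bash
python3 plan.py 0.4777 0.1664 0.13
python3 - <<'E'
from bench import robot
import cv2
for n in("scene","top"):
    c=robot.capture(n); i=c["img"][:,:,::-1]
    i=i[150:270,210:390] if n=="scene" else i[120:270,220:400]
    cv2.imwrite(f"pics/{n}1.png",cv2.resize(i,None,fx=4,fy=4,interpolation=cv2.INTER_CUBIC))
E
```

```text
t 0.1 pos [0.2079 0.5887 0.2216] w 0.0869 F [ 0.23 -0.23 -0.62] M [-0.04  -0.003  0.   ]
turn frac [-0.382 -0.001  0.002] axes y [ 0.333  0.943 -0.002] z [ 0.943 -0.333 -0.   ] q6 -0.18
shift rows(0.04) in aligned axes [  2.291 -10.279   7.161] current axes [ 2.303 -7.701  9.877]
```

View pics/scene1.png

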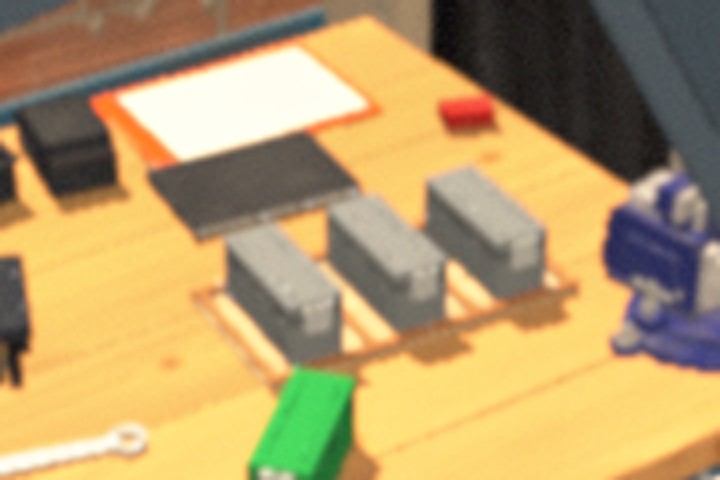

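View pics/top1.png

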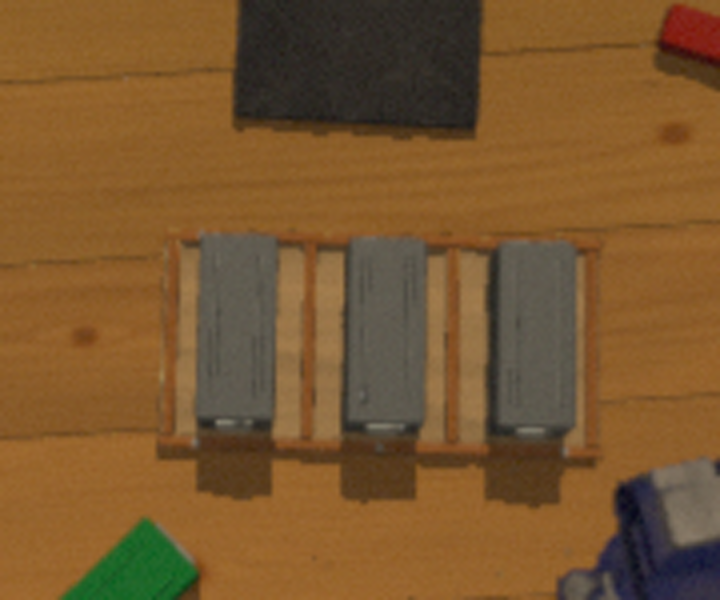

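The call was refused and the arm has not moved. The pictures show the three cases undisturbed. I'll give every row all six numbers.

>>> move_arm:
  claw: -1
  series:
    - {"x": 0, "y": 0, "z": 0, "rx": -0.127, "ry": 0, "rz": 0}
    - {"x": 0, "y": 0, "z": 0, "rx": -0.127, "ry": 0, "rz": 0}
    - {"x": 0, "y": 0, "z": 0, "rx": -0.127, "ry": 0, "rz": 0}
    - {"x": 0, "y": -0.6, "z": 0.42, "rx": 0, "ry": 0, "rz": 0}
    - {"x": 0, "y": -0.6, "z": 0.42, "rx": 0, "ry": 0, "rz": 0}
    - {"x": 0, "y": -0.6, "z": 0.42, "rx": 0, "ry": 0, "rz": 0}
    - {"x": 0, "y": -0.6, "z": 0.42, "rx": 0, "ry": 0, "rz": 0}
    - {"x": 0, "y": -0.6, "z": 0.42, "rx": 0, "ry": 0, "rz": 0}
    - {"x": 0, "y": -0.6, "z": 0.42, "rx": 0, "ry": 0, "rz": 0}
    - {"x": 0, "y": -0.6, "z": 0.42, "rx": 0, "ry": 0, "rz": 0}
    - {"x": 0, "y": -0.6, "z": 0.42, "rx": 0, "ry": 0, "rz": 0}
    - {"x": 0, "y": -0.6, "z": 0.42, "rx": 0, "ry": 0, "rz": 0}
    - {"x": 0, "y": -0.6, "z": 0.42, "rx": 0, "ry": 0, "rz": 0}
    - {"x": 0, "y": -0.6, "z": 0.42, "rx": 0, "ry": 0, "rz": 0}
    - {"x": 0, "y": -0.6, "z": 0.42, "rx": 0, "ry": 0, "rz": 0}
    - {"x": 0, "y": -0.6, "z": 0.42, "rx": 0, "ry": 0, "rz": 0}
    - {"x": 0, "y": -0.6, "z": 0.42, "rx": 0, "ry": 0, "rz": 0}
    - {"x": 0, "y": -0.6, "z": 0.42, "rx": 0, "ry": 0, "rz": 0}
    - {"x": 0, "y": -0.6, "z": 0.42, "rx": 0, "ry": 0, "rz": 0}
    - {"x": 0, "y": 0, "z": 0, "rx": 0, "ry": 0, "rz": 0}

```text
clock: 2.2
position: [0.4637, 0.1923, 0.2226]
tcp_rot: [0.015, 0.706, -0.016, 0.708]
contact_force: [0.2, 0.8, -0.6]
gripper_width: 0.087
```

```bash
python3 plan.py 0.4777 0.1664 0.13
```

```text
t 2.2 pos [0.4637 0.1923 0.2226] w 0.087 F [ 0.24  0.81 -0.62] M [ 0.02   0.015 -0.052]
turn frac [-0.006  0.003  0.001] axes y [ 0.044  0.999 -0.001] z [ 0.999 -0.044  0.002] q6 -1.36
shift rows(0.04) in aligned axes [ 2.316 -0.632  0.376] current axes [ 2.317 -0.629  0.374]
```

>>> move_arm:
  series:
    - {"x": 0, "y": -0.32, "z": 0.19, "rx": -0.006, "ry": 0, "rz": 0}
    - {"x": 0, "y": -0.31, "z": 0.185, "rx": 0, "ry": 0, "rz": 0}
    - {"x": 0.7, "y": 0, "z": 0, "rx": 0, "ry": 0, "rz": 0}
    - {"x": 0.7, "y": 0, "z": 0, "rx": 0, "ry": 0, "rz": 0}
    - {"x": 0.7, "y": 0, "z": 0, "rx": 0, "ry": 0, "rz": 0}
    - {"x": 0.6, "y": 0, "z": 0, "rx": 0, "ry": 0, "rz": 0}
    - {"x": 0, "y": 0, "z": 0, "rx": 0, "ry": 0, "rz": 0}
    - {"x": 0, "y": 0, "z": 0, "rx": 0, "ry": 0, "rz": 0}

```text
clock: 3.0
position: [0.4753, 0.1691, 0.1146]
tcp_rot: [0.013, 0.707, -0.013, 0.707]
contact_force: [-0.2, -0.1, 0.4]
gripper_width: 0.0869
```

```bash
python3 plan.py 0.4777 0.1664 0.021
python3 - <<'E'
from bench import robot
import cv2
for n in("scene","top"):
    c=robot.capture(n); i=c["img"][:,:,::-1]
    i=i[150:270,210:390] if n=="scene" else i[120:270,220:400]
    cv2.imwrite(f"pics/{n}2.png",cv2.resize(i,None,fx=4,fy=4,interpolation=cv2.INTER_CUBIC))
E
```

```text
t 3.0 pos [0.4753 0.1691 0.1146] w 0.0869 F [-0.2  -0.1   0.36] M [0.047 0.005 0.012]
turn frac [ 0.006 -0.001  0.   ] axes y [ 0.036  0.999 -0.   ] z [ 0.999 -0.036 -0.001] q6 -1.42
shift rows(0.04) in aligned axes [ 2.34  -0.065  0.064] current axes [ 2.34  -0.065  0.065]
```

View pics/scene2.png

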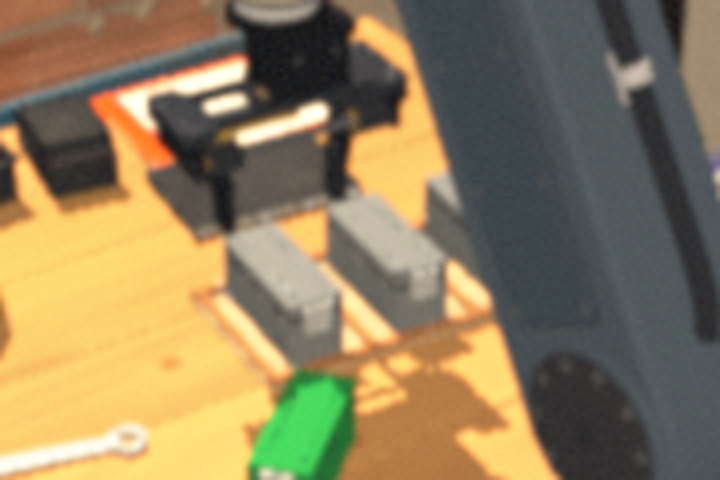

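View pics/top2.png

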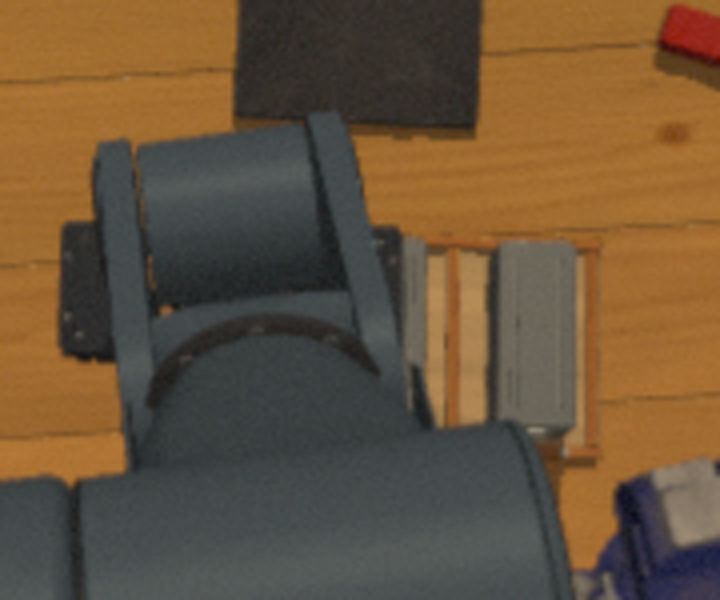

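Run:
```python
from h import *
ez=np.array([.999,-.036,0]);ey=np.array([.04,.999,0])
f=lambda P:((proj(CS,P)-[210,150]+.5)*4).round(0)
t=np.array([.4753,.1691,.1146])
print('tips',f(t+.051*ey),f(t-.051*ey))
c=np.array([.4777,.1664,.065]);ex=np.array([.9992,-.04,0])
for n,c in (('A',c),('B',c+[-.0035,-.0936,0])):
  print(n,[f(c+a*.06*ex+b*.025*ey).tolist() for a,b in((1,1),(1,-1),(-1,-1),(-1,1))])
```

```text
tips [223. 232.] [339. 198.]
A [[222.0, 238.0], [277.0, 222.0], [348.0, 294.0], [291.0, 312.0]]
B [[323.0, 208.0], [376.0, 193.0], [451.0, 262.0], [397.0, 279.0]]
```

The scene camera agrees with the top camera to a few pixels in the 4x crop. The finger tips are at (224,230) and (340,195), and case A's far-left top corner is at (226,238). Descending and gripping.

>>> move_arm:
  series:
    - {"x": 0.4, "y": -0.065, "z": 0.065, "rx": 0, "ry": 0, "rz": 0}
    - {"x": 0.5, "y": 0, "z": 0, "rx": 0, "ry": 0, "rz": 0}
    - {"x": 0.5, "y": 0, "z": 0, "rx": 0, "ry": 0, "rz": 0}
    - {"x": 0.5, "y": 0, "z": 0, "rx": 0, "ry": 0, "rz": 0}
    - {"x": 0.4, "y": 0, "z": 0, "rx": 0, "ry": 0, "rz": 0}
    - {"x": 0, "y": 0, "z": 0, "rx": 0, "ry": 0, "rz": 0}
    - {"x": 0, "y": 0, "z": 0, "rx": 0, "ry": 0, "rz": 0}
    - {"x": 0, "y": 0, "z": 0, "rx": 0, "ry": 0, "rz": 0}

```text
clock: 3.9
position: [0.4789, 0.1664, 0.0239]
tcp_rot: [0.013, 0.706, -0.013, 0.708]
contact_force: [0.0, 1.1, -0.0]
gripper_width: 0.087
```

>>> move_arm:
  claw: 1
  squeeze: 20
  series:
    - {"x": 0, "y": 0, "z": 0, "rx": 0, "ry": 0, "rz": 0}
    - {"x": 0, "y": 0, "z": 0, "rx": 0, "ry": 0, "rz": 0}
    - {"x": 0, "y": 0, "z": 0, "rx": 0, "ry": 0, "rz": 0}
    - {"x": 0, "y": 0, "z": 0, "rx": 0, "ry": 0, "rz": 0}
    - {"x": 0, "y": 0, "z": 0, "rx": 0, "ry": 0, "rz": 0}
    - {"x": 0, "y": 0, "z": 0, "rx": 0, "ry": 0, "rz": 0}
    - {"x": 0, "y": 0, "z": 0, "rx": 0, "ry": 0, "rz": 0}
    - {"x": 0, "y": 0, "z": 0, "rx": 0, "ry": 0, "rz": 0}

```text
clock: 4.7
position: [0.4777, 0.1661, 0.0225]
tcp_rot: [0.013, 0.707, -0.013, 0.707]
contact_force: [0.5, -1.2, 1.2]
gripper_width: 0.0501
```

```bash
python3 plan.py 0.4777 0.1664 0.17
```

```text
t 4.7 pos [0.4777 0.1661 0.0225] w 0.0501 F [ 0.52 -1.16  1.2 ] M [-0.171  0.008 -0.048]
turn frac [ 0.005 -0.     0.   ] axes y [ 0.036  0.999 -0.   ] z [ 0.999 -0.036 -0.   ] q6 -1.42
shift rows(0.04) in aligned axes [-3.686e+00  7.000e-03 -1.000e-03] current axes [-3.686e+00  6.000e-03 -2.000e-03]
```

Gripped at 50.1 mm opening, well centred. Lifting, then reading a baseline.

>>> move_arm:
  squeeze: 40
  series:
    - {"x": 0, "y": 0, "z": 0, "rx": 0, "ry": 0, "rz": 0}
    - {"x": 0, "y": 0, "z": 0, "rx": 0, "ry": 0, "rz": 0}
    - {"x": -0.3, "y": 0, "z": 0, "rx": 0, "ry": 0, "rz": 0}
    - {"x": -0.5, "y": 0, "z": 0, "rx": 0, "ry": 0, "rz": 0}
    - {"x": -0.7, "y": 0, "z": 0, "rx": 0, "ry": 0, "rz": 0}
    - {"x": -0.7, "y": 0, "z": 0, "rx": 0, "ry": 0, "rz": 0}
    - {"x": -0.7, "y": 0, "z": 0, "rx": 0, "ry": 0, "rz": 0}
    - {"x": -0.5, "y": 0, "z": 0, "rx": 0, "ry": 0, "rz": 0}
    - {"x": -0.3, "y": 0, "z": 0, "rx": 0, "ry": 0, "rz": 0}
    - {"x": 0, "y": 0, "z": 0, "rx": 0, "ry": 0, "rz": 0}
    - {"x": 0, "y": 0, "z": 0, "rx": 0, "ry": 0, "rz": 0}
    - {"x": 0, "y": 0, "z": 0, "rx": 0, "ry": 0, "rz": 0}

```text
clock: 5.9
position: [0.4767, 0.1662, 0.1697]
tcp_rot: [0.013, 0.708, -0.013, 0.706]
contact_force: [-0.1, -0.4, -4.1]
gripper_width: 0.0496
```

```bash
cat > meas.py <<'E'
from bench import robot
import numpy as np,sys,cv2
from scipy.spatial.transform import Rotation as R
n=int(sys.argv[1]) if len(sys.argv)>1 else 12
M=[];F=[];T=[]
for k in range(n):
    o=robot.get_obs(); r=R.from_quat(o['tcp_rot']); M.append(r.inv().apply(o['moment'])); F.append(o['contact_force']); T.append(o['joint_efforts'])
    c=robot.capture("scene" if k%2==0 else "top")
    if k>=n-2: cv2.imwrite(f"pics/{sys.argv[2]}{k%2}.png",c["img"][:,:,::-1])
M=np.array(M);F=np.array(F);T=np.array(T)
print('t',o['clock'],'pos',o['position'].round(4),'x',r.apply([1,0,0]).round(3),'y',r.apply([0,1,0]).round(3),'w',o['gripper_width'])
print('M tool',M.mean(0).round(4),'sem',(M.std(0)/n**.5).round(4),'F',F.mean(0).round(2),'tau',T.mean(0).round(3))
print('My series',M[:,1].round(3))
E
python3 meas.py 12 a0
```

```text
t 6.45 pos [0.4778 0.1662 0.1705] x [-0. -0. -1.] y [ 0.036  0.999 -0.   ] w 0.04990014867059382
M tool [0.0033 0.0191 0.015 ] sem [0.0069 0.0066 0.007 ] F [ 0.07  0.04 -3.38] tau [ 1.2000e-02 -3.7530e+01 -1.4116e+01 -2.1000e-02  7.9000e-02  0.0000e+00]
My series [ 0.022  0.033  0.042  0.059 -0.028 -0.012  0.024  0.017  0.026  0.036
  0.004  0.006]
```

View pics/a00.png

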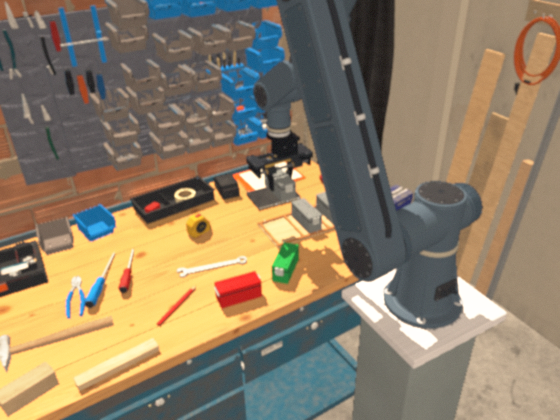

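Case A is clear of the rack; the picture shows it held at about (280,183). Now the strokes, ending forward.

>>> move_arm:
  series:
    - {"x": 0, "y": 0, "z": 1, "rx": 0, "ry": 0, "rz": 0}
    - {"x": 0, "y": 0, "z": 1, "rx": 0, "ry": 0, "rz": 0}
    - {"x": 0, "y": 0, "z": 1, "rx": 0, "ry": 0, "rz": 0}
    - {"x": 0, "y": 0, "z": -1, "rx": 0, "ry": 0, "rz": 0}
    - {"x": 0, "y": 0, "z": -1, "rx": 0, "ry": 0, "rz": 0}
    - {"x": 0, "y": 0, "z": -1, "rx": 0, "ry": 0, "rz": 0}
    - {"x": 0, "y": 0, "z": 1, "rx": 0, "ry": 0, "rz": 0}
    - {"x": 0, "y": 0, "z": 1, "rx": 0, "ry": 0, "rz": 0}
    - {"x": 0, "y": 0, "z": 1, "rx": 0, "ry": 0, "rz": 0}
    - {"x": 0, "y": 0, "z": -1, "rx": 0, "ry": 0, "rz": 0}
    - {"x": 0, "y": 0, "z": -1, "rx": 0, "ry": 0, "rz": 0}
    - {"x": 0, "y": 0, "z": -1, "rx": 0, "ry": 0, "rz": 0}
    - {"x": 0, "y": 0, "z": 1, "rx": 0, "ry": 0, "rz": 0}
    - {"x": 0, "y": 0, "z": 1, "rx": 0, "ry": 0, "rz": 0}
    - {"x": 0, "y": 0, "z": 1, "rx": 0, "ry": 0, "rz": 0}
    - {"x": 0, "y": 0, "z": 0, "rx": 0, "ry": 0, "rz": 0}
    - {"x": 0, "y": 0, "z": 0, "rx": 0, "ry": 0, "rz": 0}
    - {"x": 0, "y": 0, "z": 0, "rx": 0, "ry": 0, "rz": 0}
    - {"x": 0, "y": 0, "z": 0, "rx": 0, "ry": 0, "rz": 0}

```text
clock: 8.4
position: [0.596, 0.1621, 0.1702]
tcp_rot: [0.012, 0.708, -0.013, 0.706]
contact_force: [0.1, 0.5, -4.0]
gripper_width: 0.0498
```

```bash
python3 meas.py 14 a1
```

```text
t 9.05 pos [0.5978 0.1619 0.1706] x [ 0.  0. -1.] y [0.036 0.999 0.   ] w 0.049712340619552424
M tool [-0.0028  0.0523  0.0186] sem [0.0066 0.0065 0.0064] F [ 0.11  0.02 -3.45] tau [-9.0000e-03 -4.6554e+01 -1.6872e+01 -2.8000e-02  3.1000e-02  0.0000e+00]
My series [0.031 0.069 0.076 0.06  0.022 0.075 0.053 0.113 0.029 0.039 0.056 0.026
 0.03  0.053]
```

>>> move_arm:
  series:
    - {"x": 0, "y": 0, "z": -1, "rx": 0, "ry": 0, "rz": 0}
    - {"x": 0, "y": 0, "z": -1, "rx": 0, "ry": 0, "rz": 0}
    - {"x": 0, "y": 0, "z": -1, "rx": 0, "ry": 0, "rz": 0}
    - {"x": 0, "y": 0, "z": 0, "rx": 0, "ry": 0, "rz": 0}
    - {"x": 0, "y": 0, "z": 0, "rx": 0, "ry": 0, "rz": 0}
    - {"x": 0, "y": 0, "z": 0, "rx": 0, "ry": 0, "rz": 0}
    - {"x": 0, "y": 0, "z": 0, "rx": 0, "ry": 0, "rz": 0}

```text
clock: 9.8
position: [0.4798, 0.1662, 0.1709]
tcp_rot: [0.013, 0.706, -0.013, 0.708]
contact_force: [-0.3, 0.7, -3.4]
gripper_width: 0.0496
```

```bash
python3 meas.py 14 a2
```

```text
t 10.45 pos [0.4778 0.1662 0.1705] x [-0.  0. -1.] y [0.036 0.999 0.   ] w 0.049324213632107976
M tool [-0.004  -0.0344  0.0173] sem [0.0063 0.0081 0.007 ] F [-0.14 -0.04 -3.44] tau [ 7.0000e-03 -3.7455e+01 -1.4126e+01 -1.4000e-02  1.1200e-01  0.0000e+00]
My series [-0.042 -0.054  0.033 -0.06  -0.05  -0.084  0.015 -0.023 -0.06  -0.022
 -0.05  -0.01  -0.049 -0.024]
```

The moment about the case's own y went from +0.052 to -0.034 N m, a swing of 0.087 against the 0.09 expected, and joint 5's effort swung with it. To rule out a pose effect, I'll stop a backward stroke at the same forward spot and read again.

>>> move_arm:
  series:
    - {"x": 0, "y": 0, "z": 1, "rx": 0, "ry": 0, "rz": 0}
    - {"x": 0, "y": 0, "z": 1, "rx": 0, "ry": 0, "rz": 0}
    - {"x": 0, "y": 0, "z": 1, "rx": 0, "ry": 0, "rz": 0}
    - {"x": 0, "y": 0, "z": 1, "rx": 0, "ry": 0, "rz": 0}
    - {"x": 0, "y": 0, "z": 1, "rx": 0, "ry": 0, "rz": 0}
    - {"x": 0, "y": 0, "z": 1, "rx": 0, "ry": 0, "rz": 0}
    - {"x": 0, "y": 0, "z": -1, "rx": 0, "ry": 0, "rz": 0}
    - {"x": 0, "y": 0, "z": -1, "rx": 0, "ry": 0, "rz": 0}
    - {"x": 0, "y": 0, "z": -1, "rx": 0, "ry": 0, "rz": 0}
    - {"x": 0, "y": 0, "z": 0, "rx": 0, "ry": 0, "rz": 0}
    - {"x": 0, "y": 0, "z": 0, "rx": 0, "ry": 0, "rz": 0}
    - {"x": 0, "y": 0, "z": 0, "rx": 0, "ry": 0, "rz": 0}
    - {"x": 0, "y": 0, "z": 0, "rx": 0, "ry": 0, "rz": 0}

```text
clock: 11.8
position: [0.5995, 0.1618, 0.171]
tcp_rot: [0.013, 0.706, -0.013, 0.708]
contact_force: [0.0, 0.6, -2.9]
gripper_width: 0.0498
```

```bash
python3 meas.py 14 a3; python3 plan.py 0.683 0.0804 0.19
```

```text
t 12.45 pos [0.5977 0.1619 0.1705] x [-0. -0. -1.] y [ 0.036  0.999 -0.   ] w 0.04957487860135736
M tool [-0.0057 -0.0127  0.0215] sem [0.0081 0.0105 0.0072] F [-0.21 -0.12 -3.22] tau [ 1.1000e-02 -4.6582e+01 -1.6830e+01 -1.9000e-02  1.1100e-01  0.0000e+00]
My series [ 0.005 -0.001 -0.022 -0.046  0.056 -0.019 -0.012 -0.042 -0.048 -0.078
  0.027  0.06  -0.055 -0.001]
t 12.5 pos [0.5977 0.1619 0.1705] w 0.0495 F [ 0.23  0.3  -2.89] M [ 0.03  -0.07  -0.012]
turn frac [ 0.005 -0.     0.   ] axes y [ 0.036  0.999 -0.   ] z [ 0.999 -0.036 -0.   ] q6 -1.45
shift rows(0.04) in aligned axes [-0.487 -1.951  2.212] current axes [-0.487 -1.961  2.204]
```

View pics/a30.png

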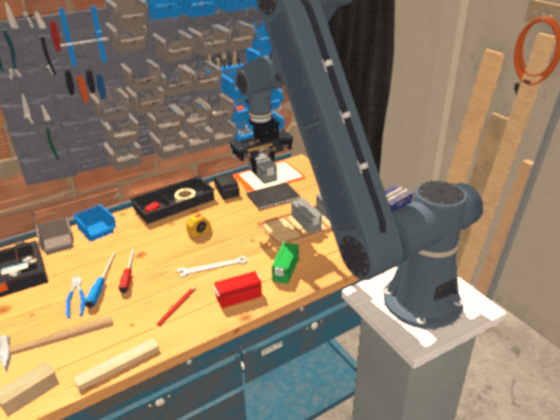

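View pics/a31.png

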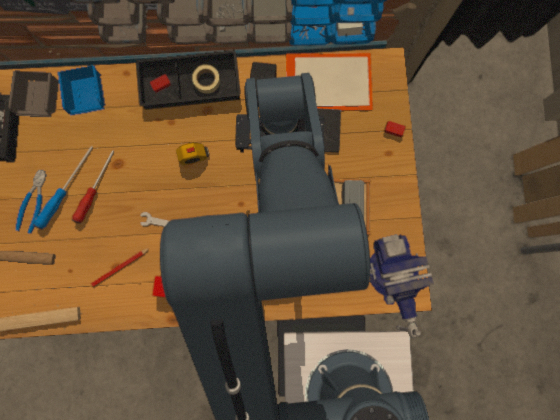

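At the same pose, joint 5's effort went 0.031 → 0.111 with stroke direction, and the wrist moment +0.052 → -0.013. So case A rattles. Carrying it to the middle of the pad.

>>> move_arm:
  series:
    - {"x": -0.1, "y": -0.15, "z": 0.2, "rx": 0, "ry": 0, "rz": 0}
    - {"x": -0.1, "y": -0.3, "z": 0.3, "rx": 0, "ry": 0, "rz": 0}
    - {"x": -0.1, "y": -0.35, "z": 0.4, "rx": 0, "ry": 0, "rz": 0}
    - {"x": -0.12, "y": -0.35, "z": 0.4, "rx": 0, "ry": 0, "rz": 0}
    - {"x": -0.12, "y": -0.35, "z": 0.4, "rx": 0, "ry": 0, "rz": 0}
    - {"x": -0.1, "y": -0.3, "z": 0.3, "rx": 0, "ry": 0, "rz": 0}
    - {"x": -0.1, "y": -0.16, "z": 0.2, "rx": 0, "ry": 0, "rz": 0}
    - {"x": 0, "y": 0, "z": 0, "rx": 0, "ry": 0, "rz": 0}
    - {"x": 0, "y": 0, "z": 0, "rx": 0, "ry": 0, "rz": 0}
    - {"x": 0, "y": 0, "z": 0, "rx": 0, "ry": 0, "rz": 0}
    - {"x": 0, "y": 0, "z": 0, "rx": 0, "ry": 0, "rz": 0}
    - {"x": 0, "y": 0, "z": 0, "rx": 0, "ry": 0, "rz": 0}
    - {"x": 0, "y": 0, "z": 0, "rx": 0, "ry": 0, "rz": 0}

```text
clock: 13.8
position: [0.6826, 0.0809, 0.2001]
tcp_rot: [0.012, 0.707, -0.012, 0.707]
contact_force: [-0.4, -0.4, -2.9]
gripper_width: 0.05
```

```bash
python3 meas.py 6 b; python3 plan.py 0.683 0.0804 0.20
python3 - <<'E'
from h import *
import cv2
i=cv2.imread("pics/b0.png")[100:250,190:370]
i=cv2.resize(i,None,fx=4,fy=4,interpolation=cv2.INTER_CUBIC)
cv2.imwrite("pics/b0c.png",i)
c=np.array([.683,.0804,.2125]);ex=np.array([.9992,-.037,0]);ey=np.array([.037,.9992,0])
for dz in(.03,-.03): print([((proj(CS,c+a*.06*ex+b*.025*ey+[0,0,dz])-[190,100]+.5)*4).round(0).tolist() for a,b in((1,1),(1,-1),(-1,-1),(-1,1))])
E
```

```text
t 14.05 pos [0.6828 0.0805 0.2002] x [-0.  0. -1.] y [0.036 0.999 0.   ] w 0.049927604204015485
M tool [ 0.0006 -0.0131 -0.0021] sem [0.0113 0.0108 0.0077] F [ 0.06 -0.12 -2.92] tau [ 3.8000e-02 -5.1539e+01 -1.9283e+01 -3.5000e-02  9.7000e-02  0.0000e+00]
My series [-0.031 -0.047  0.034 -0.007  0.001 -0.028]
t 14.1 pos [0.6829 0.0804 0.2002] w 0.0494 F [-0.26 -0.15 -3.25] M [0.034 0.006 0.047]
turn frac [0.005 0.    0.   ] axes y [ 0.036  0.999 -0.   ] z [ 0.999 -0.036  0.   ] q6 -1.58
shift rows(0.04) in aligned axes [ 0.004 -0.001  0.003] current axes [ 0.004 -0.001  0.003]
[[268.0, 124.0], [321.0, 112.0], [387.0, 164.0], [333.0, 177.0]]
[[271.0, 188.0], [323.0, 175.0], [388.0, 229.0], [335.0, 243.0]]
```

View pics/b0c.png

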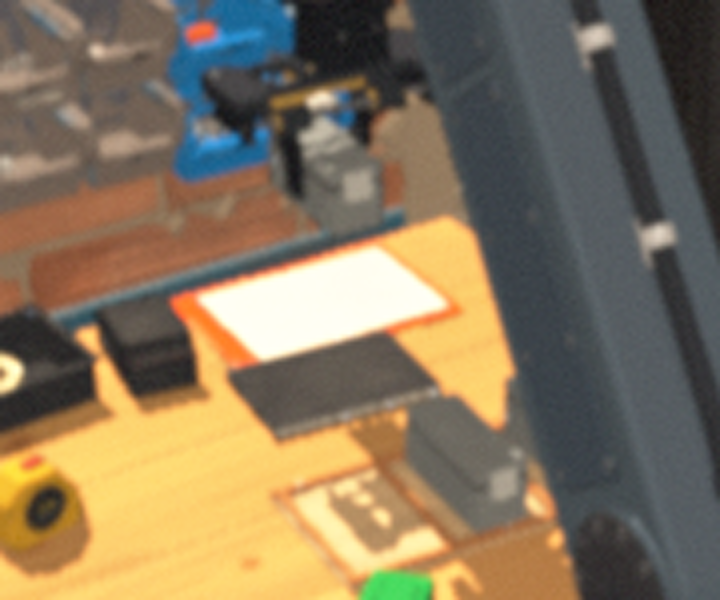

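The case hangs level over the pad. Its near face corners are at about (383,162), (380,225) and (327,240) in the crop, within 8 crop pixels (2 image pixels) of the prediction. Neighbouring case B stands in its slot. Handing in.

```bash
python3 -c "
from bench import robot
o=robot.get_obs();print(o['position'],o['gripper_width'],abs(o['joint_velocities']).max());print(robot.job_done())"
```

```text
[0.6828646  0.08044702 0.20017865] 0.0494085740329623 0.003082142280379594
the job is handed in; nothing more can be done
None
```

The left-hand case (A) is the one that rattles, and I handed the job in at about 14 s with it held still over the middle of the dark pad. Cases B and C were never touched, because A was the first one I tried.

- **Finding the rattle:** After 12 cm strokes along its length, the moment about the case's own y read +0.052 N m after a forward stop. After a backward stop it read -0.034 N m, a swing of 0.087 against the 0.09 expected.
- **Ruling out a pose effect:** I repeated a backward stop at the same forward spot. The wrist moment there was noisier, at -0.013 ± 0.010 N m, a smaller shift than expected. Joint 5's effort was clear: 0.031 N m after the forward stop and 0.111 N m after the backward one.
- **Final hold:** The fingertips are at (0.683, 0.080, 0.200), within 1 mm of my camera estimate of the pad centre. The tool points straight down and the joints are nearly still. By my reckoning the underside is about 17 cm above the pad, with a 49 mm opening and 40 N grip.
- **Camera check:** In the last scene picture, the case's near-end corners lie within about 2 pixels of the prediction, roughly 3 mm further forward at the near end. I did not re-measure the tape measure, spanner or rubber block, but the arm never went near them.

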